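Stow the reproducer behind the gate latch

ROBOT

A 7-joint arm with a two-finger parallel gripper is mounted at the origin on the work surface. World frame = base frame: x ahead of the robot, y to its left, z up, the work surface at z = 0. Lengths are in m, angles in rad, forces in N, time in s.
With the tool pointing down it reaches from about 0.425 to 0.925 m from the base axis. Payload 6.8 kg.
Tool frame: the origin (TCP) lies at the very end of the fingers, on their centre line; the grasp point (between the pads) lies 19 mm behind it; z points along the fingers, y is the line along which they close (so a half turn about z gives the same grasp; the last joint's range is limited). The gripper opens to 88 mm and grips with 3 to 60 N. Pads are 20 mm wide; open, the fingers measure 115 mm over their backs; the gripper's body (75 mm by 178 mm) begins 61 mm behind the grasp point.
Start: joints at [-1.333, 0.477, 0.022, 1.555, -0.011, 1.109, -0.083], TCP at [0.229, 0.635, 0.223] pointing down, gripper open.
Joint ranges: [-2.96, 2.96], [-0.34, 2.1], [-1.41, 1.46], [0.24, 2.44], [-1.37, 4.51], [0.17, 1.92], [-2.96, 2.96]. Speed limits (rad/s): [2.39, 2.39, 3.14, 3.14, 3.14, 3.14, 3.14].

INTERFACE

Orientations are given as a unit quaternion [x, y, z, w].
In Python, from cell import robot, capture, get_calibration gives the robot as it stands.
- The arm moves only by the tool move_arm, never from a script. Its argument "moves" is a list of rows, each an object of numbers: "x", "y", "z": the shift along the tool's x, y, z as a fraction of full scale; "wx", "wy", "wz": the turn, a rotation vector about the tool's x, y, z as a fraction of full scale. In form: [{"x": .., "y": .., "z": .., "wx": .., "wy": .., "wz": ..}, ...]. A call has 1 to 8 rows; each row is the pose to reach, as a shift and turn from the pose commanded when the call began, along the tool's axes at that moment; what a row does not reach only later rows make up. Full scale, the value 1, is 0.5 m for a shift and 30 degrees for a turn. A row lasts 1/10 s, in which the tool goes at most 50 mm and 8.59 degrees, less where a joint would pass 70% of its speed; a pose out of reach is approached as far as the arm can. A call with a number of a shift or a turn outside -1 to 1 is refused whole. A call with a gripper value outside its range is refused whole. "hand" is the closure, from 0 (fully open) to 1 (shut), set as the call begins (left out, the last holds). The fingers move at their own pace and stop on an object; "newtons" is the grip in N (left out, the last holds). Time passes only in rows, so rows that repeat a pose let the fingers close. It gives the time, the measured TCP pose, the force, the opening and the grip force at its end, in the units of the state.
- robot.get_obs(): the state, without advancing time (a new reading comes with each control period).
- capture(name): name is "scene" or "top"; returns (picture, depth): 420x560x3 uint8, red, green, blue; 420x560 float32, m along the optical axis (not along the pixel's ray), 0 where there is no reading.
- get_calibration(name): a dict with "fx", "fy", "cx", "cy" (pixels), "rvec" (rotation vector, rad) and "tvec" (3), from world to camera coordinates, as OpenCV has them. Camera axes: x right, y down, z forward; pixel columns grow to the right and rows downward; lengths in m; the calibration is good to about 2 mm. A picture is of the moment at which its call begins. get_calibration takes no time and is no camera call.
- robot.close_job(): hands the job in; it is judged then, once.
The state is a dict: "clock": time; "q": joint angles; "qd": joint speeds; "joint_efforts": joint torques, N m; "eef_pos": TCP position; "eef_rot": TCP orientation; "ft_force": force on the tool from outside, world axes, zero at the start; "moment": the same for the moment, N m; "gripper_width": opening from 0.0 (shut) to 1.0 (fully open); "grasp_force": force on a finger pad.
Only numpy, scipy, OpenCV 4.12 (cv2) and the standard library are available. Lean on these libraries where they do the work, as an engineer would, in place of code of your own. Each camera call takes 0.05 s, during which the arm holds its last target. There are 200 camera calls.

TASK

With the fingertips, push the round nickel-plated reproducer along the bench into the middle bay of the pine sorting rack until it stops against the back wall, and only then swing the wooden gate latch fully shut across the mouth of that bay. Do not lift or tip the reproducer, and leave the other parts where they lie.

Things in the scene. Friction and masses are not known exactly. Their poses are not given: they have to be found in the camera images.
- reproducer: gramophone reproducer lying flat on the bench, a nickel-plated drum 62 mm in diameter and 24 mm tall (a flat 50 mm step on top to 28 mm) with a 20 mm wide tube stub standing in the middle of its top to 42 mm; about 0.25 kg, slides freely. Origin: centre of its underside, z up.
- shelf: pine sorting rack fixed to the bench, no floor, three bays in a row open towards the robot. Origin: on the bench, middle of the middle bay's mouth; x points into the bay, y left, z up. Dividers run from x = 9 to 78 mm, 12 mm thick, 40 mm tall, centred at y = -170, -56, 56 and 170 mm: the middle bay is 100 mm wide. A foot 26 mm square, 9 mm tall lies under the gate's pivot.
- bay_stop (a point): point on the inner face of the rack's back wall (12 mm thick, 50 mm tall) at bench height, in the middle of the middle bay: x = 78 mm, y = 0 in the rack's frame. When fully home the reproducer's rim touches this wall, its centre at x = 47 mm.
- gate (a joint): angle of the wooden gate latch about its upright pivot, rad. 0: shut, the bar lies along the rack's -y across the middle bay's mouth, against the divider ends. It grows as the free end swings out towards the robot and on to the left: at 1.57 the bar points to the rack's -x. It starts open (1.9 to 2.4), stays where it is left (0.06 N m of friction) and stops at 2.7.
- gate_pivot (a point): the gate latch's pivot axis, on the rack at x = 0, y = 56 mm of its frame, at the bar's mid height (23 mm).
- gate_tip (a point): free end of the gate bar, 125 mm from the pivot, at the bar's mid height (23 mm). The wooden bar is 16 mm thick (horizontally), from 12 to 34 mm above the bench; a small round peg 16 mm wide stands on it 110 mm from the pivot, to 48 mm.
- knob0: dark bakelite control knob, round, 34 mm across its foot, 21 mm tall; bystander; origin at the centre of its underside. Stands in the rack's right-hand bay.
- knob1: dark bakelite control knob, round, 34 mm across its foot, 21 mm tall; bystander; origin at the centre of its underside. Stands in the rack's right-hand bay.
- knob2: dark bakelite control knob, round, 34 mm across its foot, 21 mm tall; bystander; origin at the centre of its underside. Stands on the bench in front of the rack, to the left.
- knob3: dark bakelite control knob, round, 34 mm across its foot, 21 mm tall; bystander; origin at the centre of its underside. Stands on the bench in front of the rack, to the right.
- bell_lever: small flat L-shaped brass bell lever, 26 by 49 mm, 10 mm thick, in the rack's left-hand bay; bystander; origin under its hub.
- horn: copper horn section, a hollow cone standing on its 136 mm wide end, 133 mm tall; bystander far to one side; origin at the centre of its underside.
- oil_tin: metal can 70 mm wide, 120 mm tall; bystander far to the other side; origin at the centre of its underside.
There are look-alikes about, which are no part of the job. Leave any black or blue look-alike of the reproducer alone.

How it is judged:
On the way, in this order (a step that is already met when the one before it is completed fails the run):
1. the reproducer is home against the back wall of the middle bay, with the gate still open (x of reproducer in the frame of shelf between 0.042 and 0.052 m and y of reproducer in the frame of shelf between -0.025 and 0.025 m and value of joint gate above 1.2 rad), for 0.2 s.
2. the gate latch is swung shut (value of joint gate below 0.06 rad), for 0.2 s.
At the end, for the whole second after the job is handed in: The reproducer lies flat and still in the middle bay within 5 mm of the back wall (its centre within 25 mm of the bay's middle line), the gate latch is shut to within 0.06 rad, and every other part is within 20 mm of where it was (x of reproducer in the frame of shelf between 0.042 and 0.052 m and y of reproducer in the frame of shelf between -0.025 and 0.025 m and value of joint gate below 0.06 rad and height (world z) of reproducer below 0.004 m and angle between reproducer's own z axis and vertical below 0.08 rad and linear speed of reproducer below 0.01 m/s and distance of each of knob0, knob1, knob2, knob3, bell_lever, horn, oil_tin from where it was at the start of the episode below 0.02 m); the robot touches nothing.
It fails at once if the reproducer is lifted more than 10 mm (height (world z) of reproducer above 0.01 m).
It fails at once if the reproducer is tipped (angle between reproducer's own z axis and vertical above 0.25 rad).
It fails at once if another part is moved by more than 20 mm (distance of any of knob0, knob1, knob2, knob3, bell_lever, horn, oil_tin from where it was at the start of the episode above 0.02 m).
It also fails if it takes over 61 s, if anything falls off the work surface, if the arm or the gripper's body presses on something with over 40 N, if the wrist force passes 120 N, or if a joint passes its speed limit or range.

## Working session

There is one attempt and no reset: what is moved stays moved. The work goes in short steps, Python scripts to look and compute and a tool call to move; the robot and the scene stay as the last step left them, time stands still between calls to the robot, and variables do not carry over. Pictures are saved under pics/ and viewed, at most 10 in all, crops included, and the job is handed in when it is done.

Besides the shell and the picture viewer there is one more tool, called by a JSON object that holds its "api" and its "payload". move_arm: Moves the arm, as the interface text tells. Its arguments: {"type":"object","properties":{"moves":{"type":"array","items":{"type":"object","properties":{"x":{"type":"number"},"y":{"type":"number"},"z":{"type":"number"},"wx":{"type":"number"},"wy":{"type":"number"},"wz":{"type":"number"}}}},"hand":{"type":"number"},"newtons":{"type":"number"}},"required":["moves"]}

```bash
mkdir -p pics; cat > h.py <<'E'
import numpy as np, cv2
from cell import robot, capture, get_calibration
def save(name,tag):
    im,d=capture(name); cv2.imwrite(f'pics/{tag}.png',im[:,:,::-1]); np.save(f'pics/{tag}.npy',d); return im,d
def cal(name):
    c=get_calibration(name); K=np.array([[c['fx'],0,c['cx']],[0,c['fy'],c['cy']],[0,0,1.]]);R=cv2.Rodrigues(np.array(c['rvec'],float))[0];t=np.array(c['tvec'],float).ravel();return K,R,t
def ray(name,u,v,z):   # intersect pixel ray with plane z
    K,R,t=cal(name); o=-R.T@t; d=R.T@np.linalg.inv(K)@[u,v,1]; return o+d*(z-o[2])/d[2]
def dep(name,u,v,D):
    K,R,t=cal(name); return R.T@(np.linalg.inv(K)@[u,v,1]*D[int(v),int(u)]-t)
def proj(name,p):
    K,R,t=cal(name); q=K@(R@np.array(p)+t); return q[:2]/q[2]
E
python3 - <<'E'
from h import *
save('scene','s0');save('top','t0')
for n in('scene','top'):
    K,R,t=cal(n);print(n,-R.T@t,K[0,0])
o=robot.get_obs();print(o['clock'],o['eef_pos'],o['eef_rot'],o['ft_force'])
E
```

```text
scene [ 1.00926894 -0.64139475  1.08963686] 448.8178804426737
top [ 3.97236152e-01 -7.47494810e-04  1.07138033e+00] 408.0343552946112
0.1 [0.22862196 0.6345678  0.22183409] [ 1.72000906e-01  9.85096508e-01 -7.44971315e-04 -6.37369154e-05] [-0.82303121  0.04633034 -0.53949372]
```

View pics/t0.png

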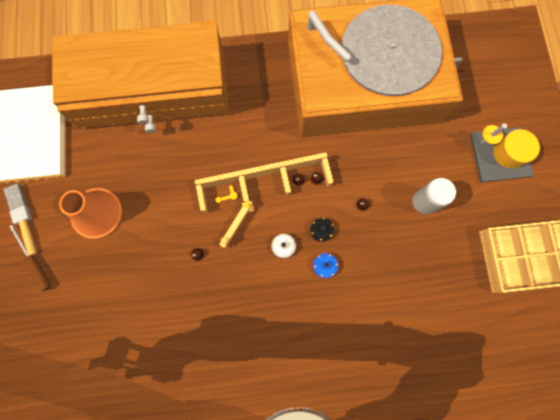

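View pics/s0.png

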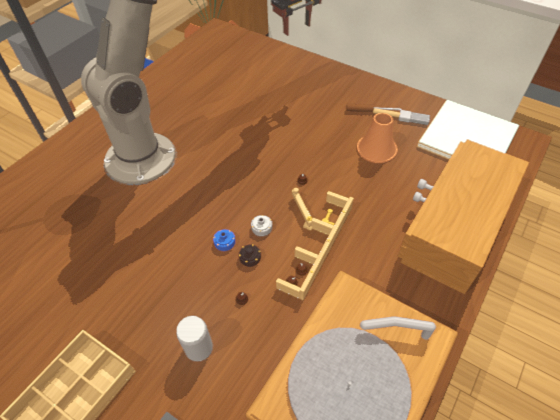

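The top view shows three reproducer-like discs: silver at (284,245), black at (321,229) and blue at (326,265). Only the silver one fits nickel-plated. The gate runs from its pivot at about (249,205) to its tip at about (225,243), and knob2 is at (197,254). I'll enlarge this area to confirm.

```bash
python3 - <<'E'
import cv2
a=cv2.imread('pics/t0.png')[140:290,180:380]; b=cv2.imread('pics/s0.png')[165:315,200:360]
cv2.imwrite('pics/tc.png',cv2.resize(a,None,fx=4,fy=4,interpolation=cv2.INTER_CUBIC))
cv2.imwrite('pics/sc.png',cv2.resize(b,None,fx=4,fy=4,interpolation=cv2.INTER_CUBIC))
E
```

```text
(no output)
```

View pics/tc.png

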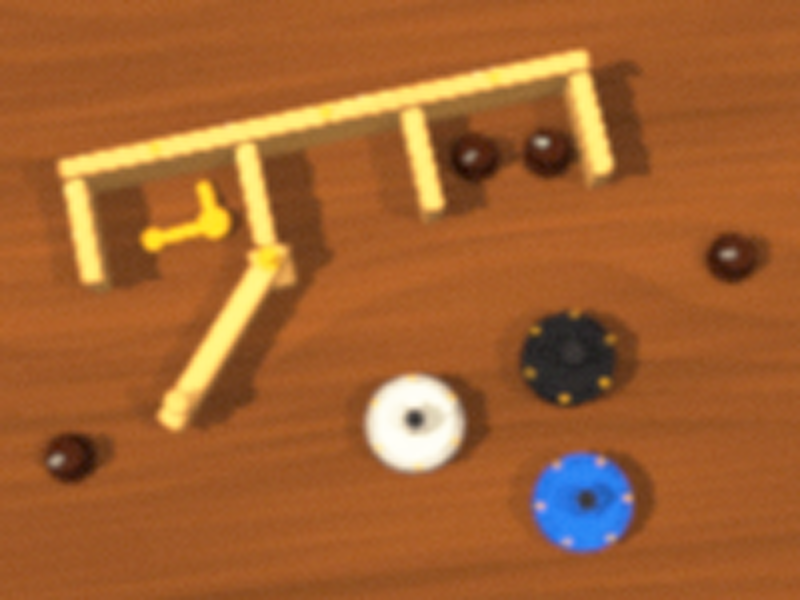

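View pics/sc.png

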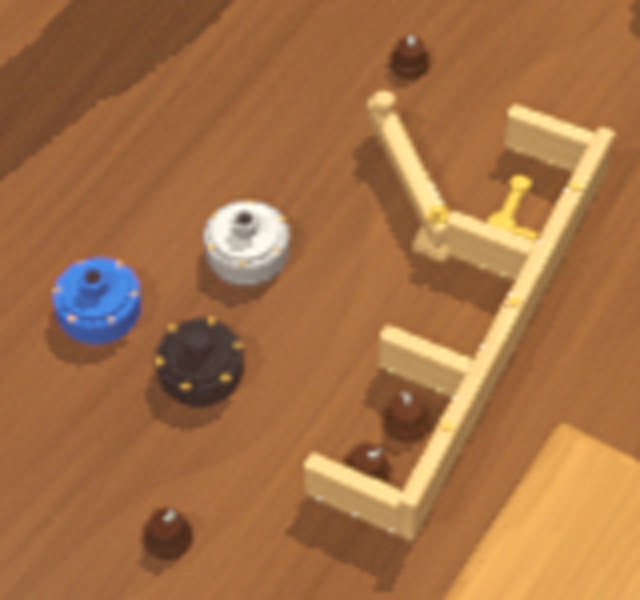

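```bash
cat >> h.py <<'E'
def tri(pt,ps):
    A=[];b=[]
    for n,(u,v) in(('top',pt),('scene',ps)):
        K,R,t=cal(n);o=-R.T@t;d=R.T@np.linalg.inv(K)@[u,v,1];d/=np.linalg.norm(d);P=np.eye(3)-np.outer(d,d);A.append(P);b.append(P@o)
    x=np.linalg.lstsq(np.vstack(A),np.hstack(b),rcond=None)[0]; return x,[np.linalg.norm(A[i]@x-b[i]) for i in(0,1)]
T=lambda u,v:(180+u/4-.4,140+v/4-.4)
S=lambda u,v:(200+u/4-.4,165+v/4-.4)
E
python3 - <<'E'
from h import *
np.set_printoptions(precision=4,suppress=True)
print('tube',tri(T(414,419),S(245,217)))
print('peg',tri(T(176,404),S(382,100)))
print('pivot',tri(T(268,256),S(437,212)))
print('div-56 front',tri(T(433,209),S(388,338)))
print('div-170 front',tri(T(602,171),S(312,466)))
print('div170 front',tri(T(93,281),S(514,116)))
m=[(9,170,40,93,281),(9,-56,40,433,209),(9,-170,40,602,171),(90,176,50,59,163),(90,-176,50,583,50)]
A=np.array([a[:2] for a in m])/1e3; B=np.array([ray('top',*T(a[3],a[4]),a[2]/1e3)[:2] for a in m])
from scipy.spatial.transform import Rotation as Ro
from scipy.optimize import least_squares
f=lambda p:(A@np.array([[np.cos(p[2]),np.sin(p[2])],[-np.sin(p[2]),np.cos(p[2])]])+p[:2]-B).ravel()
r=least_squares(f,[.6,0,0]);print('rack',r.x,r.fun*1e3)
# knobs, blue, black
for n,u,v,z in(('black',570,352,.042),('blue',586,499,.042),('knob2',70,457,.015),('knob3',731,257,.015),('tube',414,419,.042),('rim',415,424,.024),('peg',176,404,.048)):
    print(n,ray('top',*T(u,v),z))
im,D=capture('top')
print('depth tube',dep('top',283,247,D), dep('top',*[int(round(x)) for x in T(395,440)],D))
E
```

```text
tube (array([ 0.5151, -0.0207,  0.0453]), [np.float64(0.00034135878589602176), np.float64(0.00034135878589603965)])
peg (array([0.5405, 0.1275, 0.0464]), [np.float64(0.000125656568327527), np.float64(0.00012565656832750122)])
pivot (array([0.6301, 0.0609, 0.042 ]), [np.float64(0.0002650691078967361), np.float64(0.0002650691078963115)])
div-56 front (array([ 0.6534, -0.0477,  0.0321]), [np.float64(0.0016349052764038571), np.float64(0.0016349052764033007)])
div-170 front (array([ 0.6657, -0.1616,  0.0337]), [np.float64(0.0006195103098365271), np.float64(0.0006195103098367627)])
div170 front (array([0.6287, 0.1767, 0.0337]), [np.float64(0.000840987304583174), np.float64(0.0008409873045836032)])
rack [0.6355 0.006  0.1107] [-1.0026  0.913   0.3468 -0.2208 -0.4223 -0.8969  0.6811  1.1101  0.3971
 -0.9053]
black [ 0.547  -0.1246  0.042 ]
blue [ 0.4536 -0.1225  0.042 ]
knob2 [0.5179 0.2024 0.015 ]
knob3 [ 0.6024 -0.2419  0.015 ]
tube [ 0.5152 -0.021   0.042 ]
rim [ 0.514  -0.0216  0.024 ]
peg [0.5402 0.1272 0.048 ]
depth tube [ 0.5085 -0.02    0.0419] [ 0.5043 -0.0067  0.0233]
```

The crop confirms the silver disc at (.515,-.021), with a measured tube height of 45 mm against 42 mm stated. The rack origin is (.6355,.006) with yaw .111. The gate angle comes out at about 2.32 and the peg radius at 112 mm, which matches the stated 110 mm.

The plan is to cradle the rim between the half-open fingers and push along the rack's x.

{"api": "move_arm", "payload": {"moves": [{"x": -0.586,"y": -0.437,"wz": -0.3},{"x": -0.586,"y": -0.437,"wz": -0.6},{"x": -0.586,"y": -0.437,"wz": -0.873},{"x": -0.586,"y": -0.437,"wz": -0.873},{"x": -0.586,"y": -0.437,"wz": -0.873},{"x": -0.586,"y": -0.437,"wz": -0.873},{"x": -0.586,"y": -0.437,"wz": -0.873},{"x": -0.586,"y": -0.437,"wz": -0.873}], "hand": 0.545}}

```text
schema error: expected keys x, y, z, wx, wy, wz
```

```bash
cat >> h.py <<'E'
from scipy.spatial.transform import Rotation as Ro
Y=.1107; RO=np.array([.6355,.006]); c,s=np.cos(Y),np.sin(Y); M=np.array([[c,-s],[s,c]])
def w2r(p): return M.T@(np.array(p)[:2]-RO)
def r2w(p): return M@np.array(p)[:2]+RO
def go(w,yaw_y=np.pi/2+Y):  # fractions to world target w (xyz) with tool-y heading yaw_y, tool down
    o=robot.get_obs();R=Ro.from_quat(o['eef_rot']);p=np.array(o['eef_pos'])
    t=R.inv().apply(np.array(w)-p)/.5
    y=np.array([np.cos(yaw_y),np.sin(yaw_y),0]);z=np.array([0,0,-1.]);x=np.cross(y,z)
    rv=np.degrees((R.inv()*Ro.from_matrix(np.c_[x,y,z])).as_rotvec())/30
    print(round(o['clock'],2),'pos',p.round(4),'rack',w2r(p).round(4),'F',np.round(o['ft_force'],1),'w',o['gripper_width'],'\n xyz',t.round(3),'w',rv.round(3),'mm',round(np.linalg.norm(t)*500))
E
python3 - <<'E'
from h import *
r=w2r([.515,-.021]);print(r)
go([*r2w(r-[.065,0]),.15])
E
```

```text
[-0.12274522 -0.01352261]
0.15 pos [0.2286 0.6346 0.2219] rack [-0.3349  0.6697] F [ 0.   0.3 -1.7] w 0.9996394869872026 
 xyz [-0.867 -1.097  0.145] w [-0.003 -0.    -0.872] mm 703
```

All six keys are required in every row.

{"api": "move_arm", "payload": {"moves": [{"x": -0.586,"y": -0.437,"z": 0,"wx": 0,"wy": 0,"wz": -0.3},{"x": -0.586,"y": -0.437,"z": 0,"wx": 0,"wy": 0,"wz": -0.6},{"x": -0.586,"y": -0.437,"z": 0,"wx": 0,"wy": 0,"wz": -0.873},{"x": -0.586,"y": -0.437,"z": 0,"wx": 0,"wy": 0,"wz": -0.873},{"x": -0.586,"y": -0.437,"z": 0,"wx": 0,"wy": 0,"wz": -0.873},{"x": -0.586,"y": -0.437,"z": 0,"wx": 0,"wy": 0,"wz": -0.873},{"x": -0.586,"y": -0.437,"z": 0,"wx": 0,"wy": 0,"wz": -0.873},{"x": -0.586,"y": -0.437,"z": 0,"wx": 0,"wy": 0,"wz": -0.873}], "hand": 0.545}}

```text
clock: 0.95
eef_pos: [0.4336, 0.3242, 0.2226]
eef_rot: [-0.052, 0.999, -0.001, 0.0]
ft_force: [0.1, -0.3, -0.5]
gripper_width: 0.456
grasp_force: 0.0
```

```bash
python3 - <<'E'
from h import *
r=w2r([.515,-.021])
go([*r2w(r-[.065,0]),.15])
E
```

```text
0.95 pos [0.4336 0.3242 0.2226] rack [-0.1655  0.3386] F [ 0.1 -0.3 -0.5] w 0.4560278808134639 
 xyz [ 0.04  -0.704  0.147] w [-0.004  0.001 -0.014] mm 360
```

{"api": "move_arm", "payload": {"moves": [{"x": 0.04,"y": -0.704,"z": 0.147,"wx": 0,"wy": 0,"wz": -0.014},{"x": 0.04,"y": -0.704,"z": 0.147,"wx": 0,"wy": 0,"wz": -0.014},{"x": 0.04,"y": -0.704,"z": 0.147,"wx": 0,"wy": 0,"wz": -0.014},{"x": 0.04,"y": -0.704,"z": 0.147,"wx": 0,"wy": 0,"wz": -0.014},{"x": 0.04,"y": -0.704,"z": 0.147,"wx": 0,"wy": 0,"wz": -0.014},{"x": 0.04,"y": -0.704,"z": 0.147,"wx": 0,"wy": 0,"wz": -0.014},{"x": 0.04,"y": -0.704,"z": 0.147,"wx": 0,"wy": 0,"wz": -0.014},{"x": 0.04,"y": -0.704,"z": 0.147,"wx": 0,"wy": 0,"wz": -0.014}]}}

```text
clock: 1.75
eef_pos: [0.4483, -0.0274, 0.1483]
eef_rot: [-0.055, 0.998, -0.001, -0.001]
ft_force: [-0.3, 0.2, 1.2]
gripper_width: 0.455
grasp_force: 0.0
```

```bash
python3 - <<'E'
from h import *
r=w2r([.515,-.021])
go([*r2w(r-[.065,0]),.010])
E
```

```text
1.75 pos [ 0.4483 -0.0274  0.1483] rack [-0.1897 -0.0125] F [-0.3  0.2  1.2] w 0.4548295448062435 
 xyz [-0.005 -0.002  0.277] w [-0.003 -0.004  0.001] mm 138
```

{"api": "move_arm", "payload": {"moves": [{"x": -0.005,"y": -0.002,"z": 0.08,"wx": 0,"wy": 0,"wz": 0},{"x": -0.005,"y": -0.002,"z": 0.16,"wx": 0,"wy": 0,"wz": 0},{"x": -0.005,"y": -0.002,"z": 0.22,"wx": 0,"wy": 0,"wz": 0},{"x": -0.005,"y": -0.002,"z": 0.26,"wx": 0,"wy": 0,"wz": 0},{"x": -0.005,"y": -0.002,"z": 0.277,"wx": 0,"wy": 0,"wz": 0},{"x": -0.005,"y": -0.002,"z": 0.277,"wx": 0,"wy": 0,"wz": 0},{"x": -0.005,"y": -0.002,"z": 0.277,"wx": 0,"wy": 0,"wz": 0}]}}

```text
clock: 2.45
eef_pos: [0.4528, -0.0223, 0.0113]
eef_rot: [-0.059, 0.998, 0.0, 0.0]
ft_force: [0.2, 0.1, 0.7]
gripper_width: 0.454
grasp_force: 0.0
```

```bash
python3 - <<'E'
from h import *
go([*r2w([-.155,-.0135]),.010])
go([*r2w([-.05,-.006]),.010])
E
```

```text
2.45 pos [ 0.4528 -0.0223  0.0113] rack [-0.1847 -0.0079] F [0.2 0.1 0.7] w 0.4540790391100225 
 xyz [-0.059 -0.012  0.003] w [0.    0.002 0.016] mm 30
2.45 pos [ 0.4528 -0.0223  0.0113] rack [-0.1847 -0.0079] F [0.2 0.1 0.7] w 0.4540790391100225 
 xyz [-0.269  0.002  0.003] w [0.    0.002 0.016] mm 135
```

{"api": "move_arm", "payload": {"moves": [{"x": -0.02,"y": -0.012,"z": 0.003,"wx": 0,"wy": 0,"wz": 0.016},{"x": -0.04,"y": -0.012,"z": 0.003,"wx": 0,"wy": 0,"wz": 0.016},{"x": -0.055,"y": -0.012,"z": 0.003,"wx": 0,"wy": 0,"wz": 0.016},{"x": -0.07,"y": -0.012,"z": 0.003,"wx": 0,"wy": 0,"wz": 0.016},{"x": -0.085,"y": -0.01,"z": 0.003,"wx": 0,"wy": 0,"wz": 0.016},{"x": -0.1,"y": -0.008,"z": 0.003,"wx": 0,"wy": 0,"wz": 0.016},{"x": -0.115,"y": -0.006,"z": 0.003,"wx": 0,"wy": 0,"wz": 0.016},{"x": -0.13,"y": -0.004,"z": 0.003,"wx": 0,"wy": 0,"wz": 0.016}]}}

```text
clock: 3.25
eef_pos: [0.5174, -0.0167, 0.0091]
eef_rot: [-0.055, 0.998, 0.0, -0.0]
ft_force: [-3.1, -0.9, 3.1]
gripper_width: 0.457
grasp_force: 2.2
```

```bash
python3 - <<'E'
from h import *
im,D=save('scene','s1'); t,_=save('top','t1')
a=cv2.resize(t[140:290,180:380],(400,300));b=cv2.resize(im[165:315,180:380],(400,300))
cv2.imwrite('pics/m1.png',np.hstack([a,b])[:,:,::-1])
go([*r2w([-.03,-.006]),.010])
E
```

```text
3.35 pos [ 0.5191 -0.0161  0.0093] rack [-0.1181 -0.0091] F [ 0.1 -1.  -0.1] w 0.4546278578658482 
 xyz [-0.176  0.006 -0.001] w [-0.     0.005  0.001] mm 88
```

View pics/m1.png

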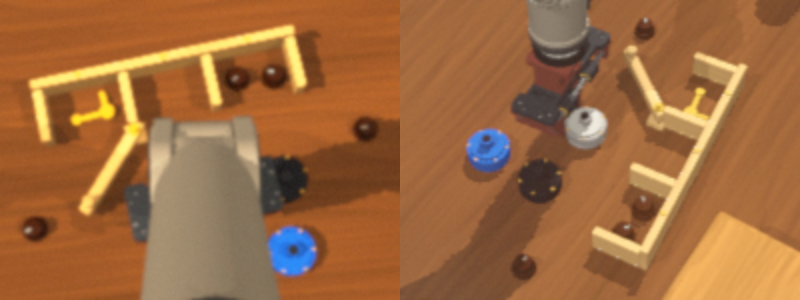

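The left (top) view shows the arm hiding the disc. The right (scene) view shows the disc flat and cradled, with its tube at about (185,117) in that half. The gate and the look-alikes haven't moved, so I'll keep pushing.

{"api": "move_arm", "payload": {"moves": [{"x": -0.02,"y": 0.001,"z": 0,"wx": 0,"wy": 0,"wz": 0},{"x": -0.04,"y": 0.002,"z": 0,"wx": 0,"wy": 0,"wz": 0},{"x": -0.06,"y": 0.003,"z": 0,"wx": 0,"wy": 0,"wz": 0},{"x": -0.08,"y": 0.004,"z": 0,"wx": 0,"wy": 0,"wz": 0},{"x": -0.1,"y": 0.005,"z": 0,"wx": 0,"wy": 0,"wz": 0},{"x": -0.12,"y": 0.006,"z": 0,"wx": 0,"wy": 0,"wz": 0},{"x": -0.14,"y": 0.006,"z": 0,"wx": 0,"wy": 0,"wz": 0},{"x": -0.155,"y": 0.006,"z": 0,"wx": 0,"wy": 0,"wz": 0}]}}

```text
clock: 4.15
eef_pos: [0.5947, -0.0052, 0.0091]
eef_rot: [-0.055, 0.998, 0.0, 0.0]
ft_force: [-0.7, -0.6, -0.6]
gripper_width: 0.46
grasp_force: 0.7
```

```bash
python3 - <<'E'
from h import *
go([*r2w([.012,-.004]),.010])
p=ray('scene',180+185/2-.3,165+117/2-.3,.042);print('prev disc',w2r(p))
E
```

```text
4.15 pos [ 0.5947 -0.0052  0.0091] rack [-0.0417 -0.0066] F [-0.7 -0.6 -0.6] w 0.4599966979075438 
 xyz [-0.107  0.005 -0.002] w [-0.     0.001 -0.001] mm 54
prev disc [-0.08655319 -0.01034184]
```

{"api": "move_arm", "payload": {"moves": [{"x": -0.015,"y": 0.001,"z": 0,"wx": 0,"wy": 0,"wz": 0},{"x": -0.03,"y": 0.002,"z": 0,"wx": 0,"wy": 0,"wz": 0},{"x": -0.045,"y": 0.003,"z": 0,"wx": 0,"wy": 0,"wz": 0},{"x": -0.06,"y": 0.003,"z": 0,"wx": 0,"wy": 0,"wz": 0},{"x": -0.075,"y": 0.003,"z": 0,"wx": 0,"wy": 0,"wz": 0},{"x": -0.085,"y": 0.003,"z": 0,"wx": 0,"wy": 0,"wz": 0},{"x": -0.095,"y": 0.003,"z": 0,"wx": 0,"wy": 0,"wz": 0},{"x": -0.1,"y": 0.003,"z": 0,"wx": 0,"wy": 0,"wz": 0}]}}

```text
clock: 4.95
eef_pos: [0.6437, 0.0017, 0.0092]
eef_rot: [-0.055, 0.998, 0.0, 0.0]
ft_force: [-0.7, -0.1, 0.2]
gripper_width: 0.456
grasp_force: 0.7
```

{"api": "move_arm", "payload": {"moves": [{"x": -0.003,"y": 0,"z": 0,"wx": 0,"wy": 0,"wz": 0},{"x": -0.006,"y": 0,"z": 0,"wx": 0,"wy": 0,"wz": 0},{"x": -0.008,"y": 0,"z": 0,"wx": 0,"wy": 0,"wz": 0}]}}

```text
clock: 5.25
eef_pos: [0.6471, 0.002, 0.0092]
eef_rot: [-0.055, 0.998, 0.0, -0.0]
ft_force: [-0.7, -1.0, -0.6]
gripper_width: 0.457
grasp_force: 0.7
```

```bash
python3 - <<'E'
from h import *
im,D=save('scene','s2')
cv2.imwrite('pics/s2c.png',cv2.resize(im[165:315,200:360,::-1],None,fx=4,fy=4,interpolation=cv2.INTER_CUBIC))
go([*r2w([.018,-.004]),.010])
E
```

```text
5.3 pos [0.6473 0.0021 0.0092] rack [ 0.0113 -0.0052] F [-0.8 -0.6  0.2] w 0.4564596617460214 
 xyz [-0.013  0.002 -0.002] w [ 0.     0.    -0.001] mm 7
```

View pics/s2c.png

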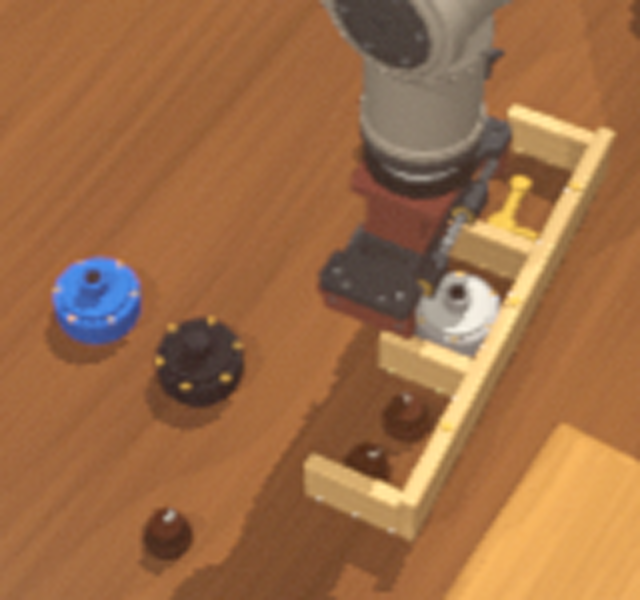

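The disc is inside the bay with its tube at (457,290), and no wall force has shown yet. I'll creep forward until it touches.

{"api": "move_arm", "payload": {"moves": [{"x": -0.002,"y": 0,"z": 0,"wx": 0,"wy": 0,"wz": 0},{"x": -0.004,"y": 0,"z": 0,"wx": 0,"wy": 0,"wz": 0},{"x": -0.006,"y": 0,"z": 0,"wx": 0,"wy": 0,"wz": 0},{"x": -0.008,"y": 0,"z": 0,"wx": 0,"wy": 0,"wz": 0}]}}

```text
clock: 5.7
eef_pos: [0.6507, 0.0025, 0.009]
eef_rot: [-0.055, 0.998, 0.0, -0.001]
ft_force: [-4.0, -0.1, 1.5]
gripper_width: 0.455
grasp_force: 1.8
```

{"api": "move_arm", "payload": {"moves": [{"x": -0.001,"y": 0,"z": 0,"wx": 0,"wy": 0,"wz": 0},{"x": -0.003,"y": 0,"z": 0,"wx": 0,"wy": 0,"wz": 0},{"x": -0.004,"y": 0,"z": 0,"wx": 0,"wy": 0,"wz": 0},{"x": -0.004,"y": 0,"z": 0,"wx": 0,"wy": 0,"wz": 0}]}}

```text
clock: 6.1
eef_pos: [0.6509, 0.0025, 0.0088]
eef_rot: [-0.055, 0.998, 0.0, -0.002]
ft_force: [-7.3, -0.7, 5.3]
gripper_width: 0.453
grasp_force: 4.0
```

```bash
python3 - <<'E'
from h import *
go([*r2w([.018,-.004]),.010])
p=ray('scene',*S(457,290),.042);print('disc at prev look',w2r(p))
E
```

```text
6.1 pos [0.6509 0.0025 0.0088] rack [ 0.015  -0.0052] F [-7.3 -0.7  5.3] w 0.4529240432903019 
 xyz [-0.006  0.002 -0.002] w [ 0.001 -0.009 -0.001] mm 3
disc at prev look [ 0.04217955 -0.00192833]
```

The wrist force of about 7 N at TCP x = 15 mm puts the disc's centre at about 47 mm, so it is against the wall. I'll back the fingers out, lift, close them and move behind the gate.

{"api": "move_arm", "payload": {"moves": [{"x": 0.01,"y": 0,"z": 0,"wx": 0,"wy": 0,"wz": 0},{"x": 0.03,"y": 0,"z": 0,"wx": 0,"wy": 0,"wz": 0},{"x": 0.06,"y": 0,"z": 0,"wx": 0,"wy": 0,"wz": 0},{"x": 0.1,"y": 0,"z": 0,"wx": 0,"wy": 0,"wz": 0},{"x": 0.14,"y": 0,"z": -0.06,"wx": 0,"wy": 0,"wz": 0},{"x": 0.14,"y": 0,"z": -0.15,"wx": 0,"wy": 0,"wz": 0},{"x": 0.14,"y": 0,"z": -0.22,"wx": 0,"wy": 0,"wz": 0},{"x": 0.14,"y": 0,"z": -0.22,"wx": 0,"wy": 0,"wz": 0}]}}

```text
clock: 6.9
eef_pos: [0.5871, -0.005, 0.1245]
eef_rot: [-0.055, 0.998, 0.0, 0.005]
ft_force: [0.5, -0.3, 0.4]
gripper_width: 0.454
grasp_force: 0.0
```

```bash
python3 - <<'E'
from h import *
go([*r2w([-.0372,.1408]),.12])
E
```

```text
6.9 pos [ 0.5871 -0.005   0.1245] rack [-0.0493 -0.0056] F [ 0.5 -0.3  0.4] w 0.45392507607126137 
 xyz [-0.024  0.293  0.009] w [ 0.     0.02  -0.002] mm 147
```

{"api": "move_arm", "payload": {"moves": [{"x": -0.024,"y": 0.09,"z": 0,"wx": 0,"wy": 0,"wz": 0},{"x": -0.024,"y": 0.18,"z": 0,"wx": 0,"wy": 0,"wz": 0},{"x": -0.024,"y": 0.26,"z": 0,"wx": 0,"wy": 0,"wz": 0},{"x": -0.024,"y": 0.293,"z": 0,"wx": 0,"wy": 0.01,"wz": 0},{"x": -0.024,"y": 0.293,"z": 0,"wx": 0,"wy": 0.01,"wz": 0},{"x": -0.024,"y": 0.293,"z": 0,"wx": 0,"wy": 0.01,"wz": 0},{"x": -0.024,"y": 0.293,"z": 0,"wx": 0,"wy": 0.01,"wz": 0}], "hand": 1}}

```text
clock: 7.6
eef_pos: [0.5798, 0.1389, 0.119]
eef_rot: [-0.053, 0.999, -0.001, -0.003]
ft_force: [-1.1, 0.1, -0.1]
gripper_width: 0.008
grasp_force: 0.0
```

```bash
python3 - <<'E'
from h import *
im,D=save('scene','s3'); t,_=save('top','t3')
cv2.imwrite('pics/m3.png',np.hstack([cv2.resize(t[140:290,180:380],(400,300)),cv2.resize(im[165:315,180:380],(400,300))])[:,:,::-1])
go([*r2w([-.0372,.1408]),.016])
E
```

```text
7.7 pos [0.5798 0.1395 0.1191] rack [-0.0406  0.1388] F [ 0.3  0.7 -0.6] w 0.007737890759473073 
 xyz [-0.008  0.004  0.206] w [-0.002 -0.01  -0.007] mm 103
```

View pics/m3.png

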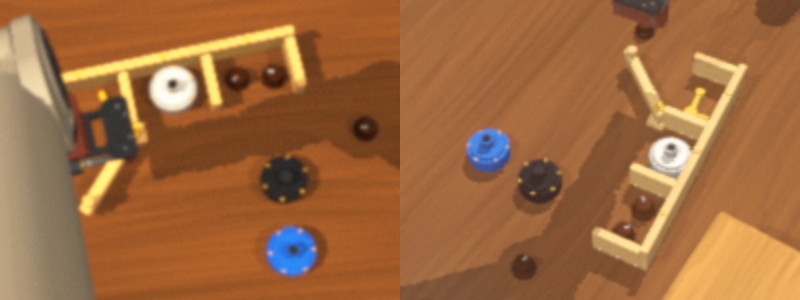

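The disc is home: its tube is at (172,85) in the top half and (271,146) in the scene half. The gate still stands open. I'll lower the fingers behind the bar and work out the arc.

{"api": "move_arm", "payload": {"moves": [{"x": -0.008,"y": 0.004,"z": 0.06,"wx": 0,"wy": 0,"wz": 0},{"x": -0.008,"y": 0.004,"z": 0.12,"wx": 0,"wy": 0,"wz": 0},{"x": -0.008,"y": 0.004,"z": 0.17,"wx": 0,"wy": 0,"wz": 0},{"x": -0.008,"y": 0.004,"z": 0.2,"wx": 0,"wy": 0,"wz": 0},{"x": -0.008,"y": 0.004,"z": 0.206,"wx": 0,"wy": 0,"wz": 0},{"x": -0.008,"y": 0.004,"z": 0.206,"wx": 0,"wy": 0,"wz": 0}]}}

```text
clock: 8.3
eef_pos: [0.5829, 0.1437, 0.0163]
eef_rot: [-0.055, 0.999, -0.0, -0.003]
ft_force: [-0.4, -0.2, 0.7]
gripper_width: 0.005
grasp_force: 0.0
```

```bash
cat > arc.py <<'E'
from h import *
import sys
def arc(ths,r=.088):
    o=robot.get_obs();R=Ro.from_quat(o['eef_rot']);p=np.array(o['eef_pos'])
    print(round(o['clock'],2),'rack',w2r(p).round(4),p[2].round(4),'F',np.round(o['ft_force'],1))
    for t in ths:
        d=np.array([-np.sin(t),-np.cos(t)]);n=np.array([np.cos(t),-np.sin(t)])
        q=np.array([0,.056])+r*d-n*(-.008-0) if 0 else np.array([0,.056])+r*d-n*(.008+abs(n[0])*.010+abs(n[1])*.0135)
        w=np.array([*r2w(q),.016]); print(round(t,2),q.round(3),(R.inv().apply(w-p)/.5).round(3))
E
python3 - <<'E'
from arc import *
print('disc',[w2r(x) for x in[tri((180+86-.3,140+42.5-.3),(180+135.5-.3,165+73-.3))[0]]])
arc(np.arange(2.3,1.0,-.17))
E
```

```text
disc [array([ 0.04628655, -0.00426733])]
8.3 rack [-0.0371  0.1427] 0.0163 F [-0.4 -0.2  0.7]
2.3 [-0.049  0.133] [ 0.024 -0.019  0.001]
2.13 [-0.061  0.124] [ 0.049 -0.038  0.001]
1.96 [-0.072  0.112] [ 0.07  -0.062  0.001]
1.79 [-0.081  0.098] [ 0.087 -0.09   0.001]
1.62 [-0.087  0.082] [ 0.099 -0.121  0.001]
1.45 [-0.09   0.068] [ 0.106 -0.15   0.001]
1.28 [-0.091  0.054] [ 0.108 -0.178  0.001]
1.11 [-0.09   0.039] [ 0.105 -0.208  0.001]
```

{"api": "move_arm", "payload": {"moves": [{"x": 0.024,"y": -0.019,"z": 0,"wx": 0,"wy": 0,"wz": 0},{"x": 0.049,"y": -0.038,"z": 0,"wx": 0,"wy": 0,"wz": 0},{"x": 0.07,"y": -0.062,"z": 0,"wx": 0,"wy": 0,"wz": 0},{"x": 0.087,"y": -0.09,"z": 0,"wx": 0,"wy": 0,"wz": 0},{"x": 0.099,"y": -0.121,"z": 0,"wx": 0,"wy": 0,"wz": 0},{"x": 0.106,"y": -0.15,"z": 0,"wx": 0,"wy": 0,"wz": 0},{"x": 0.108,"y": -0.178,"z": 0,"wx": 0,"wy": 0,"wz": 0},{"x": 0.105,"y": -0.208,"z": 0,"wx": 0,"wy": 0,"wz": 0}]}}

```text
clock: 9.1
eef_pos: [0.5419, 0.0341, 0.0164]
eef_rot: [-0.055, 0.998, -0.0, -0.003]
ft_force: [0.5, 0.9, -0.2]
gripper_width: 0.005
grasp_force: 0.5
```

```bash
python3 - <<'E'
from arc import *
arc(np.linspace(1.0,.1,8))
im,D=save('scene','s4')
cv2.imwrite('pics/m4.png',cv2.resize(im[165:315,200:360,::-1],None,fx=3,fy=3))
E
```

```text
9.1 rack [-0.09    0.0383] 0.0164 F [ 0.5  0.9 -0.2]
1.0 [-0.087  0.029] [-0.005 -0.018  0.001]
0.87 [-0.083  0.018] [-0.013 -0.04   0.001]
0.74 [-0.078  0.008] [-0.025 -0.061  0.001]
0.61 [-0.07  -0.002] [-0.039 -0.081  0.001]
0.49 [-0.062 -0.011] [-0.057 -0.099  0.   ]
0.36 [-0.051 -0.019] [-0.077 -0.114  0.   ]
0.23 [-0.04  -0.025] [-0.1   -0.126  0.   ]
0.1 [-0.028 -0.03 ] [-0.124 -0.136  0.   ]
```

View pics/m4.png

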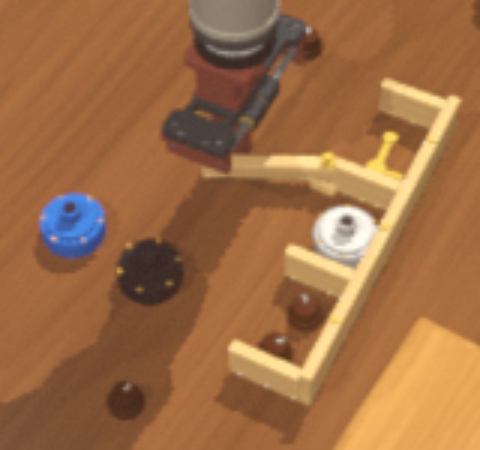

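The gate bar is swinging as planned, from its pivot at (327,160) to its tip at about (203,172), and the disc hasn't moved. I'll continue along the arc.

{"api": "move_arm", "payload": {"moves": [{"x": -0.005,"y": -0.018,"z": 0,"wx": 0,"wy": 0,"wz": 0},{"x": -0.013,"y": -0.04,"z": 0,"wx": 0,"wy": 0,"wz": 0},{"x": -0.025,"y": -0.061,"z": 0,"wx": 0,"wy": 0,"wz": 0},{"x": -0.039,"y": -0.081,"z": 0,"wx": 0,"wy": 0,"wz": 0},{"x": -0.057,"y": -0.099,"z": 0,"wx": 0,"wy": 0,"wz": 0},{"x": -0.077,"y": -0.114,"z": 0,"wx": 0,"wy": 0,"wz": 0},{"x": -0.1,"y": -0.126,"z": 0,"wx": 0,"wy": 0,"wz": 0},{"x": -0.12,"y": -0.136,"z": 0,"wx": 0,"wy": 0,"wz": 0}]}}

```text
clock: 9.95
eef_pos: [0.6102, -0.0262, 0.016]
eef_rot: [-0.055, 0.998, -0.0, -0.003]
ft_force: [-0.7, 0.3, -0.9]
gripper_width: 0.005
grasp_force: 0.4
```

```bash
python3 - <<'E'
from arc import *
arc([.1,.05,0,-.03])
E
```

```text
9.95 rack [-0.0287 -0.0292] 0.016 F [-0.7  0.3 -0.9]
0.1 [-0.028 -0.03 ] [-0.002 -0.001  0.   ]
0.05 [-0.023 -0.031] [-0.011 -0.004 -0.   ]
0 [-0.018 -0.032] [-0.021 -0.006 -0.   ]
-0.03 [-0.016 -0.033] [-0.026 -0.007 -0.   ]
```

{"api": "move_arm", "payload": {"moves": [{"x": -0.006,"y": -0.003,"z": 0,"wx": 0,"wy": 0,"wz": 0},{"x": -0.012,"y": -0.005,"z": 0,"wx": 0,"wy": 0,"wz": 0},{"x": -0.017,"y": -0.006,"z": 0,"wx": 0,"wy": 0,"wz": 0},{"x": -0.021,"y": -0.006,"z": 0,"wx": 0,"wy": 0,"wz": 0},{"x": -0.024,"y": -0.006,"z": 0,"wx": 0,"wy": 0,"wz": 0},{"x": -0.024,"y": -0.006,"z": 0,"wx": 0,"wy": 0,"wz": 0}]}}

```text
clock: 10.55
eef_pos: [0.6206, -0.0276, 0.0159]
eef_rot: [-0.055, 0.998, -0.0, -0.003]
ft_force: [-1.9, -1.0, 1.8]
gripper_width: 0.001
grasp_force: 1.2
```

{"api": "move_arm", "payload": {"moves": [{"x": -0.004,"y": 0,"z": 0,"wx": 0,"wy": 0,"wz": 0},{"x": -0.008,"y": 0,"z": 0,"wx": 0,"wy": 0,"wz": 0},{"x": -0.01,"y": 0,"z": 0,"wx": 0,"wy": 0,"wz": 0},{"x": -0.01,"y": 0,"z": 0,"wx": 0,"wy": 0,"wz": 0},{"x": -0.01,"y": 0,"z": 0,"wx": 0,"wy": 0,"wz": 0}]}}

```text
clock: 11.05
eef_pos: [0.6209, -0.0276, 0.0155]
eef_rot: [-0.055, 0.998, 0.0, -0.008]
ft_force: [-15.5, -1.9, 12.7]
gripper_width: 0.004
grasp_force: 7.6
```

The gate is hard against its stop at 15 N with no further travel. I'll back off and lift away.

{"api": "move_arm", "payload": {"moves": [{"x": 0.01,"y": 0,"z": 0,"wx": 0,"wy": 0,"wz": 0},{"x": 0.03,"y": 0,"z": 0,"wx": 0,"wy": 0,"wz": 0},{"x": 0.07,"y": 0,"z": 0,"wx": 0,"wy": 0,"wz": 0},{"x": 0.1,"y": 0,"z": -0.05,"wx": 0,"wy": 0,"wz": 0},{"x": 0.1,"y": 0,"z": -0.14,"wx": 0,"wy": 0,"wz": 0},{"x": 0.1,"y": 0,"z": -0.23,"wx": 0,"wy": 0,"wz": 0},{"x": 0.15,"y": 0,"z": -0.3,"wx": 0,"wy": 0,"wz": 0},{"x": 0.15,"y": 0,"z": -0.3,"wx": 0,"wy": 0,"wz": 0}]}}

```text
clock: 11.85
eef_pos: [0.5536, -0.0358, 0.1713]
eef_rot: [-0.055, 0.999, 0.0, 0.002]
ft_force: [0.5, -0.7, -0.6]
gripper_width: 0.005
grasp_force: 0.0
```

```bash
python3 - <<'E'
from h import *
im,D=save('scene','s5'); print(robot.get_obs()['ft_force'])
cv2.imwrite('pics/m5.png',cv2.resize(im[165:315,200:360,::-1],None,fx=4,fy=4,interpolation=cv2.INTER_CUBIC))
for t in(0,.06,.12):
  p=proj('scene',[*r2w([-.11*np.sin(t),.056-.11*np.cos(t)]),.048]);print('peg top at',t,((p+.4-[200,165])*4).round())
p=proj('scene',[*r2w([.047,-.004]),.042]);print('tube',((p+.4-[200,165])*4).round())
E
```

```text
[0.64604308 0.21325296 0.03253679]
peg top at 0 [371. 318.]
peg top at 0.06 [363. 315.]
peg top at 0.12 [355. 311.]
tube [462. 295.]
```

View pics/m5.png

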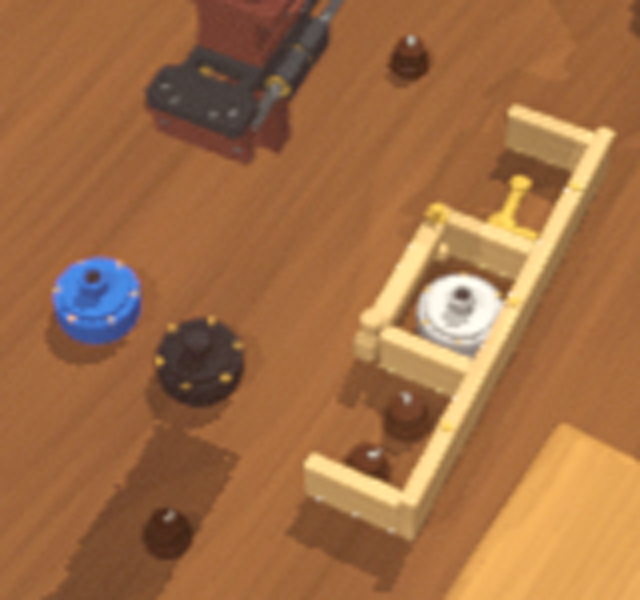

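The peg top is at (371,317), where (371,318) is expected for a shut gate. The tube is at (462,294), where (462,295) is expected for a disc at the wall. The bystanders are where they were, so I'm handing in.

```bash
python3 -c "
from cell import robot
print(robot.close_job())"
```

```text
the job is handed in; nothing more can be done
None
```

The nickel-plated reproducer is against the back wall of the middle bay and the gate latch was then swung fully shut. The final picture agrees with both and shows no bystander moved. The job is handed in; no verdict was returned.

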